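Release a spring jar carriage on the spice dock and catch it partway

TASK

On the two-bay spice dock, press the key behind the carriage that holds the round jar, and when the carriage springs out catch its front plate with a finger so that it stops 2 to 4 cm out, well short of the glass bowl in front of it. Use light fingertip touches only: do not touch the jar or the square tin, jam the plate, move the bowls or let the other carriage out. The program finishes while still holding the carriage there with the finger.

Things in the scene. Friction and masses are not known exactly. Their poses are not given: they have to be found in the camera images.
- dock: fixed spice dock, 190 mm wide (y), 122 deep (x): 8 mm base plate, at the rear a white block 34 mm high with two keys, and a spring carriage in front of each. Origin on the worktop; its -x is forward, the way the carriages slide out. Bays a, b at y = +45, -45 mm. Keys centred 20.5 mm behind the origin, closed front plates' faces 40 mm forward of it
- dock_bar (a point): middle of the fixed 6 mm steel keeper bar that runs along the dock's y over both carriages, 58 mm above the worktop, 9 mm forward of the dock's origin, on thin posts at y = -89, 0, +89 mm
- tray_a (a joint): carriage a (dock's +y side): how far it has slid out forward, m; 0 = home, latched; 0.085 = end of its run. Steel, 48 mm wide, with an upright front plate 56 wide, 5 thick, 8 to 64 mm above the worktop (solid over 34 mm, window below). Once its key is pressed a damped spring drives it out at about 25 mm/s (push 4 N at first, 3.4 N at 30 mm out); nothing stops it before the end
- tray_a_front (a point): middle of the top edge of the front face of carriage a's front plate (64 mm above the worktop); moves with the carriage
- key_a (a joint): key a, behind carriage a: how far it is pressed down, m; 0 = up, 0.012 = bottomed. The catch lets carriage a go at about 6 mm; the key springs back when released. Pressing takes about 1 N at first, about 4 N at the release and 5 N at the bottom
- key_a_top (a point): centre of the top face of key a, 48 mm above the worktop when up. The key is a flat black paddle 31 mm long (along the dock's x), 44 mm wide. With the carriage home this point lies 60.5 mm behind the front face of the front plate
- tray_b (a joint): carriage b (dock's -y side): how far it has slid out forward, m; 0 = home, latched; 0.085 = end of its run. Steel, 48 mm wide, with an upright front plate 56 wide, 5 thick, 8 to 64 mm above the worktop (solid over 34 mm, window below). Once its key is pressed a damped spring drives it out at about 25 mm/s (push 4 N at first, 3.4 N at 30 mm out); nothing stops it before the end
- tray_b_front (a point): middle of the top edge of the front face of carriage b's front plate (64 mm above the worktop); moves with the carriage
- key_b (a joint): key b, behind carriage b: how far it is pressed down, m; 0 = up, 0.012 = bottomed. The catch lets carriage b go at about 6 mm; the key springs back when released. Pressing takes about 1 N at first, about 4 N at the release and 5 N at the bottom
- key_b_top (a point): centre of the top face of key b, 48 mm above the worktop when up. The key is a flat black paddle 31 mm long (along the dock's x), 44 mm wide. With the carriage home this point lies 60.5 mm behind the front face of the front plate
- jar: the round jar: 28 mm diameter, 40 mm high, amber glass with a black lid, standing loose in one of the two carriages (either one), 19 mm forward of the dock's origin while that carriage is home, so between the key and the front plate. Origin at the centre of its underside, 12 mm above the worktop
- tin: the square steel tin, 26 x 26 x 24 mm, standing loose in the other carriage. Origin at the centre of its underside
- bowl_a: glass bowl, 76 mm across and 32 mm high, on the worktop in front of carriage a, its near rim 72 to 84 mm beyond the closed front plate, so that a carriage running to its end strikes it. Origin at the centre of its underside
- bowl_b: the same glass bowl in front of carriage b
Not all that is in view belongs to the job. Several things have the shape of the tin; the one meant has the colours described above.

How it is judged:
On the way, in this order (a step that is already met when the one before it is completed fails the run):
1. the key behind the round jar's carriage is pressed down with the fingers (((y of jar in the frame of dock above 0 m and value of joint key_a above 0.0055 m and contact force between the fingers and key_a above 0.5 N) or (y of jar in the frame of dock below 0 m and value of joint key_b above 0.0055 m and contact force between the fingers and key_b above 0.5 N))), for 0.02 s.
2. that carriage is caught by a finger 18 to 44 mm out (((y of jar in the frame of dock above 0 m and value of joint tray_a between 0.018 and 0.044 m and contact force between the fingers and tray_a above 0.8 N) or (y of jar in the frame of dock below 0 m and value of joint tray_b between 0.018 and 0.044 m and contact force between the fingers and tray_b above 0.8 N))), for 0.2 s.
At the end, for the whole second after the job is handed in: The jar's carriage is still (under 4 mm/s), 18 to 44 mm out, pushing on the fingers with over 0.8 N; the other is home (within 4 mm); jar upright (0.15 rad) and jar and tin standing in their carriages (undersides under 18 mm high); bowls within 10 mm of their places (((y of jar in the frame of dock above 0 m and value of joint tray_a between 0.018 and 0.044 m and contact force between the fingers and tray_a above 0.8 N and velocity of joint tray_a between -0.004 and 0.004 m/s and value of joint tray_b below 0.004 m and angle between jar's own z axis and vertical below 0.15 rad and z of each of jar, tin in the frame of dock below 0.018 m and distance of each of bowl_a, bowl_b from where it was at the start of the episode below 0.01 m) or (y of jar in the frame of dock below 0 m and value of joint tray_b between 0.018 and 0.044 m and contact force between the fingers and tray_b above 0.8 N and velocity of joint tray_b between -0.004 and 0.004 m/s and value of joint tray_a below 0.004 m and angle between jar's own z axis and vertical below 0.15 rad and z of each of jar, tin in the frame of dock below 0.018 m and distance of each of bowl_a, bowl_b from where it was at the start of the episode below 0.01 m))); the arm keeps its last pose, push and grip.
It fails at once if the jar's carriage runs out further than 55 mm ((y of jar in the frame of dock above 0 m and value of joint tray_a above 0.055 m) or (y of jar in the frame of dock below 0 m and value of joint tray_b above 0.055 m)).
It fails at once if the other carriage is let out (over 5 mm) ((y of jar in the frame of dock above 0 m and value of joint tray_b above 0.005 m) or (y of jar in the frame of dock below 0 m and value of joint tray_a above 0.005 m)).
It fails at once if the jar or the tin is touched by the fingers (over 0.5 N) or lifted (over 10 mm) (contact force between the fingers and jar above 0.5 N or contact force between the fingers and tin above 0.5 N or z of any of jar, tin in the frame of dock above 0.022 m).
It fails at once if a carriage is pinched or jammed (over 20 N from the fingers) (contact force between the fingers and tray_a above 20 N or contact force between the fingers and tray_b above 20 N).
It fails at once if a glass bowl is moved (over 10 mm) or lifted (distance of any of bowl_a, bowl_b from where it was at the start of the episode above 0.01 m).
It also fails if it takes over 29 s, if anything falls off the work surface, if the arm or the gripper's body presses on something with over 40 N, if the wrist force passes 120 N, or if a joint passes its speed limit or range.

ROBOT

A 6-joint arm with a two-finger parallel gripper is mounted at the origin on the work surface. World frame = base frame: x ahead of the robot, y to its left, z up, the work surface at z = 0. Lengths are in m, angles in rad, forces in N, time in s.
With the tool pointing down it reaches from about 0.375 to 0.975 m from the base axis. Payload 3.8 kg.
Tool frame: the origin (TCP) lies midway between the tips of the shut fingers; the grasp point (between the pads) lies 19 mm behind it; z points along the fingers, y is the line along which they close (so a half turn about z gives the same grasp; the last joint's range is limited). The gripper opens to 88 mm and grips with 3 to 60 N. Pads are 18 mm wide; open, the fingers measure 123 mm over their backs; the gripper's body (75 mm by 187 mm) begins 45 mm behind the grasp point.
Start: joints at [-0.037, 0.264, 1.604, -0, 1.274, -0.037], TCP at [0.675, -0, 0.239] pointing down, gripper open.
Joint ranges: [-2.63, 2.63], [-0.94, 2.18], [0.31, 2.57], [-1.31, 4.45], [0, 2.66], [-2.55, 2.55]. Speed limits (rad/s): [2.57, 2.57, 3.14, 3.14, 3.14, 3.14].

INTERFACE

Orientations are given as a rotation vector (axis times angle).
In Python, from workcell import ctrl gives the robot as it stands.
- The arm moves only by the shell command python3 -m jog 'ROWS' [OPENING] [FORCE]. ROWS is JSON, a list of rows, each a list of 6 numbers: the shift along the tool's x, y, z each as a share of 0.1 m, from -1 to 1, then the turn, a rotation vector about the tool's x, y, z each as a share of pi rad, from -1 to 1. A call has exactly 5 rows; each row is the pose to reach, as a shift and turn from the pose commanded when the call began, along the tool's axes at that moment, turning the shorter way round; what a row does not reach only later rows make up. A row lasts 1/12 s, in which the tool goes at most 41.7 mm and 7.16 degrees, less where a joint would pass 70% of its speed; a pose out of reach is approached as far as the arm can. A call with a number of a shift or a turn outside -1 to 1 is refused whole. A call with a gripper value outside its range is refused whole. OPENING is the opening, from 0 (shut) to 1 (fully open), set as the call begins (- or left out, the last holds). The fingers move at their own pace and stop on an object; FORCE is the grip in N (left out, the last holds). Time passes only in rows, so rows that repeat a pose let the fingers close, or fill a call up. It gives the time, the measured TCP pose, the force, the opening and the grip force at its end, in the units of the state.
- ctrl.observe(): the state, without advancing time (a new reading comes with each control period).
- ctrl.get_image(name): name is "scene" or "side" or "wrist"; returns a dict with "image" (480x640x3 uint8, blue, green, red), "depth" (480x640 float32, m along the optical axis (not along the pixel's ray), 0 where there is no reading), "fx", "fy", "cx", "cy" (pixels), "R" (3x3) and "t" (3): a world point X has camera coordinates R X + t. Camera axes: x right, y down, z forward; pixel columns grow to the right and rows downward; lengths in m; the calibration is good to about 2 mm. A picture is of the moment at which its call begins.
- ctrl.job_done(): hands the job in; it is judged then, once.
The state is a dict: "clock": time; "joint_positions": joint angles; "qvel": joint speeds; "tau": joint torques, N m; "tool_pos": TCP position; "tool_rot": TCP orientation; "force": force on the tool from outside, world axes, zero at the start; "torque": the same for the moment, N m; "finger_gap": finger opening in m; "finger_force": force on a finger pad.
Only numpy, scipy, OpenCV 4.12 (cv2) and the standard library are available. Lean on these libraries where they do the work, as an engineer would, in place of code of your own. Each camera call takes 0.05 s, during which the arm holds its last target. There are 200 camera calls.

## Working session

There is one attempt and no reset: what is moved stays moved. The work goes in short steps, Python scripts to look and compute and a shell command to move; the robot and the scene stay as the last step left them, time stands still between calls to the robot, and variables do not carry over. Pictures are saved under pics/ and viewed, at most 10 in all, crops included, and the job is handed in when it is done.

```bash
mkdir -p pics; ls; python3 - <<'E'
from workcell import ctrl
import cv2,numpy as np,pickle
s=ctrl.observe();print(s)
for n in("scene","side","wrist"):
    d=ctrl.get_image(n);pickle.dump(d,open(f"pics/{n}0.pkl","wb"));cv2.imwrite(f"pics/{n}0.png",d["image"]);print(n,d["fx"],d["cx"],d["cy"],(-d["R"].T@d["t"]).round(3))
E
```

```text
pics
{'clock': 0.0, 'joint_positions': array([-3.68769852e-02,  2.64700539e-01,  1.60535437e+00,  2.00140740e-05,
        1.27370148e+00, -3.68996341e-02]), 'qvel': array([ 0.00013778, -0.00040776, -0.00226024, -0.0012234 ,  0.00039904,
        0.00159696]), 'tau': array([-9.59501231e-04, -5.02113855e+01, -3.56871557e+01,  7.25938403e-02,
        2.92220683e-02, -1.93505334e-04]), 'tool_pos': array([6.74296137e-01, 4.61702006e-05, 2.37434060e-01]), 'tool_rot': array([-2.22029202, -2.22032926,  0.00228986]), 'force': array([ 0.36630968, -0.15491509,  0.16015681]), 'torque': array([-0.01794256,  0.01424092,  0.02691996]), 'finger_force': 0.0, 'finger_gap': 0.08800655175750559}
scene 474.8487296943884 312.388093623517 244.9206695564145 [0.997 0.35  0.583]
side 545.7991615298978 308.5992259394963 231.50409736153117 [0.378 0.552 0.526]
wrist 338.17512966640714 319.45692540439615 235.77942544760128 [0.675 0.07  0.383]
```

View pics/scene0.png

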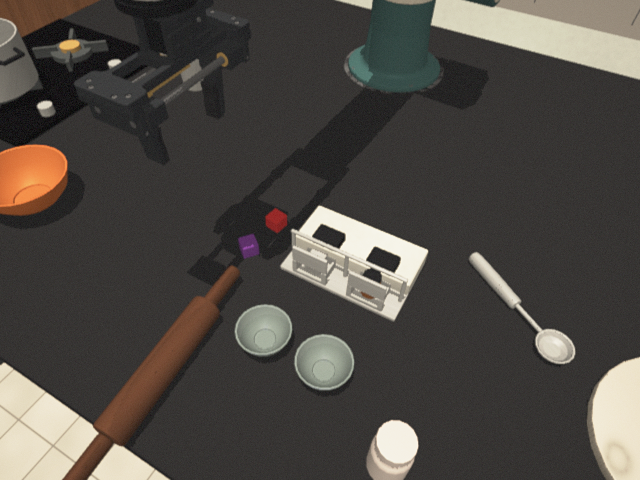

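View pics/wrist0.png

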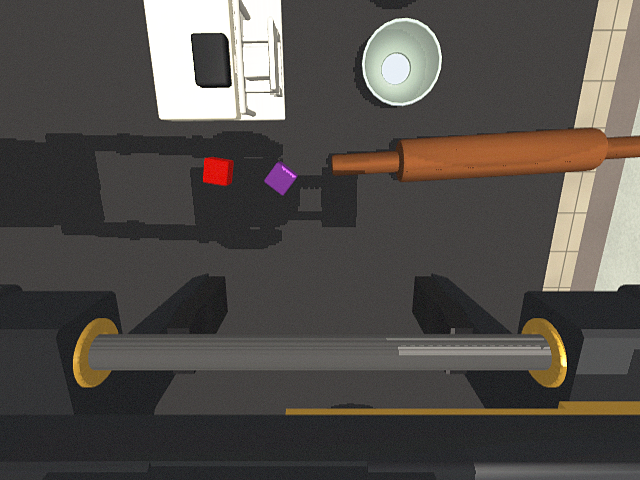

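View pics/side0.png

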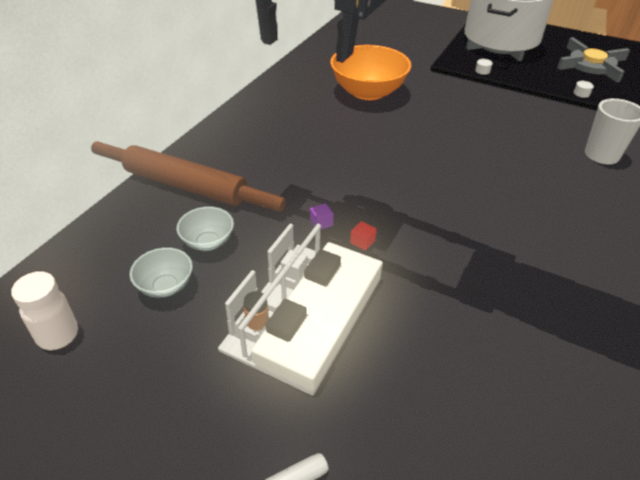

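The dock's front faces away from the robot (+x). The amber jar, at about (256,312) in the side view, stands in the carriage at larger world y, and that key is at about (287,320) side and (383,262) scene. Next I measure the keys, jar and plates.

```bash
cat > h.py <<'E'
import numpy as np,cv2,pickle
def ray(d,u,v):
    r=d["R"].T@np.array([(u-d["cx"])/d["fx"],(v-d["cy"])/d["fy"],1.]); return -d["R"].T@d["t"],r
def plane(d,u,v,z):
    o,r=ray(d,u,v); return o+r*(z-o[2])/r[2]
def tri(a,b):
    (o,r),(p,q)=ray(*a),ray(*b); s=np.linalg.lstsq(np.c_[r,-q],p-o,rcond=None)[0]
    A,B=o+r*s[0],p+q*s[1]; return (A+B)/2,np.linalg.norm(A-B)
def pts(d):
    v,u=np.mgrid[:480,:640]; z=d["depth"]
    c=np.stack([(u-d["cx"])/d["fx"]*z,(v-d["cy"])/d["fy"]*z,z],-1)-d["t"]
    P=c@d["R"]; P[z==0]=np.nan; return P
E
python3 - <<'E'
from h import *
for n in("scene","side"):
    d=pickle.load(open(f"pics/{n}0.pkl","rb"));P=pts(d);im=d["image"].astype(int)
    box=(P[...,0]>.4)&(P[...,0]<.9)&(P[...,1]>.05)&(P[...,1]<.45)
    dark=box&(im.max(2)<70)&(P[...,2]>.036)
    k,l,st,c=cv2.connectedComponentsWithStats(dark.astype(np.uint8))
    for i in range(1,k):
        if st[i,4]>40: 
            q=P[l==i];print(n,"dark",st[i],c[i].round(1),np.nanmedian(q,0).round(4)); 
            m=(l==i)&(abs(P[...,2]-.048)<.004)
            if m.sum()>40: print("   top n",m.sum(),P[m].mean(0).round(4), cv2.minAreaRect((P[m][:,:2]*1000).astype(np.float32)))
    amb=box&(im[...,2]>im[...,0]*1.6)&(im[...,2]>50)&(P[...,2]>.012)&(P[...,2]<.06)
    k,l,st,c=cv2.connectedComponentsWithStats(amb.astype(np.uint8))
    for i in range(1,k):
        if st[i,4]>15: print(n,"amber",st[i],np.nanmedian(P[l==i],0).round(4))
    w=box&(P[...,2]>.060)&(P[...,2]<.07)
    k,l,st,c=cv2.connectedComponentsWithStats(w.astype(np.uint8))
    for i in range(1,k):
        if st[i,4]>8: q=P[l==i];print(n,"hi",st[i],q.mean(0).round(4),cv2.minAreaRect((q[:,:2]*1000).astype(np.float32)))
    im=d["image"]; 
    cr=im[200:325,270:440] if n=="scene" else im[215:390,210:390]
    cv2.imwrite(f"pics/{n}c.png",cv2.resize(cr,None,fx=4 if n=="scene" else 3.4,fy=4 if n=="scene" else 3.4,interpolation=cv2.INTER_CUBIC))
E
```

```text
scene dark [313 225  32  23 413] [329.3 235.7] [0.5777 0.1436 0.0471]
   top n 392 [0.5775 0.1426 0.047 ] ((576.4921875, 142.34759521484375), (28.89295196533203, 41.48242950439453), 0.8033359050750732)
scene dark [367 247  33  25 455] [383.7 259.1] [0.5768 0.2326 0.0471]
   top n 442 [0.5765 0.232  0.0471] ((575.4022216796875, 231.82925415039062), (28.919158935546875, 41.816165924072266), 1.247183084487915)
scene dark [363 268  18  15 153] [372.9 274.6] [0.6131 0.2321 0.0513]
   top n 120 [0.6126 0.2325 0.0508] ((611.5759887695312, 232.1044921875), (24.731544494628906, 17.689348220825195), 89.0251235961914)
scene amber [279 214   8  13  42] [0.5637 0.0515 0.0187]
scene amber [ 130  268  110  137 3442] [0.8311 0.0653 0.0377]
scene amber [361 292  12   7  32] [0.6262 0.2319 0.0163]
scene hi [294 229   5   5  12] [0.6051 0.1027 0.061 ] ((604.8372192382812, 102.83064270019531), (8.669363975524902, 3.3106837272644043), 82.5013198852539)
scene hi [300 232   5   4  10] [0.6051 0.1124 0.0609] ((605.3261108398438, 111.60118103027344), (6.934312343597412, 4.071652412414551), 75.1438217163086)

[... 1791 characters left out ...]
17] [0.5646 0.0522 0.0185]
side amber [249 308  18  22 204] [0.6068 0.2417 0.03  ]
side hi [268 224  25  31 179] [0.6343 0.1438 0.0636] ((635.0562133789062, 142.15834045410156), (5.984060287475586, 56.14813995361328), 0.6752207279205322)
side hi [238 224  82 105 468] [0.6052 0.1977 0.0612] ((605.2530517578125, 187.09205627441406), (6.302581310272217, 183.28211975097656), 0.7497080564498901)
side hi [225 270  30  37 235] [0.6333 0.2342 0.0636] ((633.8395385742188, 233.0489044189453), (5.827059268951416, 56.30311584472656), 0.670584499835968)
side hi [ 20 291  42  27 282] [0.8026 0.3582 0.0636] ((807.2302856445312, 355.7302551269531), (42.05293273925781, 24.262590408325195), 65.70941162109375)
```

View pics/scenec.png

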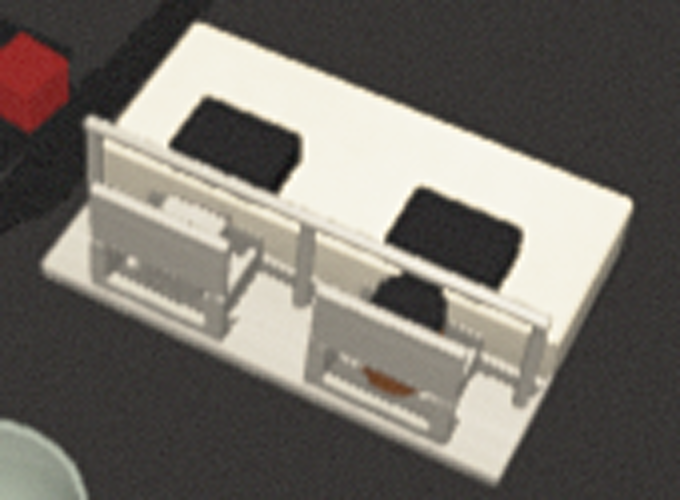

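View pics/sidec.png

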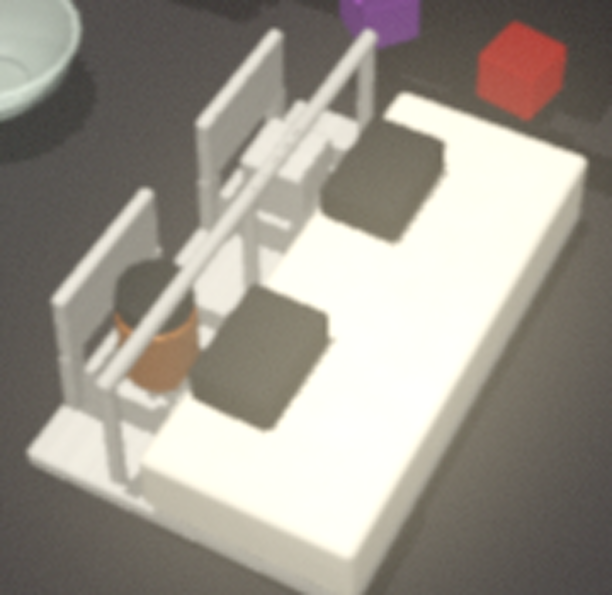

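The jar's carriage is confirmed as b (dock -y, world y≈0.232), with the grey tin in the other one. Key b is centred at about (0.575, 0.232) and closed plate b's face is at x≈0.6355. Both come from two views that agree, with yaw about 0.7°. With the gripper fully open (88 mm between the pads), one finger can press the key while the other waits about 33 mm ahead of the plate. That puts the TCP at x≈0.625, y≈0.232.

```bash
python3 -m jog '[[0.3,-0.15,0,0,0,0],[0.6,-0.3,0,0,0,0],[0.9,-0.45,0,0,0,0],[1,-0.5,0,0,0,0],[1,-0.5,0,0,0,0]]' 1
python3 -m jog '[[0.3,0,0,0,0,0],[0.6,0,0,0,0,0],[0.9,0,0,0,0,0],[1,0,0,0,0,0],[1,0,0,0,0,0]]'
python3 -m jog '[[0.2,0,0.2,0,0,0],[0.32,0,0.5,0,0,0],[0.32,0,0.8,0,0,0],[0.32,0,1,0,0,0],[0.32,0,1,0,0,0]]'
python3 -m jog '[[0,0,0.2,0,0,0],[0,0,0.4,0,0,0],[0,0,0.5,0,0,0],[0,0,0.5,0,0,0],[0,0,0.5,0,0,0]]'
python3 - <<'E'
from workcell import ctrl
import cv2,pickle
d=ctrl.get_image("side");pickle.dump(d,open("pics/side1.pkl","wb"))
cv2.imwrite("pics/side1.png",cv2.resize(d["image"][150:400,160:420],None,fx=2.3,fy=2.3))
s=ctrl.observe();print(s["tool_pos"],s["tool_rot"],s["force"],s["clock"])
E
```

```text
clock: 0.57
tool_pos: [0.6237, 0.1023, 0.2385]
tool_rot: [-2.217, -2.224, 0.001]
force: [0.6, -1.5, 0.4]
finger_gap: 0.088
finger_force: 0.0
clock: 0.98
tool_pos: [0.6255, 0.2011, 0.2384]
tool_rot: [2.219, 2.224, -0.0]
force: [-0.8, -0.1, -0.0]
finger_gap: 0.088
finger_force: 0.0
clock: 1.4
tool_pos: [0.6217, 0.2287, 0.1324]
tool_rot: [-2.22, -2.218, 0.016]
force: [0.1, -0.1, -0.1]
finger_gap: 0.0884
finger_force: 0.0
clock: 1.82
tool_pos: [0.6254, 0.231, 0.0892]
tool_rot: [2.222, 2.22, -0.001]
force: [-0.3, 0.6, 0.5]
finger_gap: 0.0879
finger_force: 0.0
[0.6260874  0.23152485 0.09012921] [2.22153270e+00 2.22004253e+00 2.15606594e-03] [-0.86013723  0.14567554 -0.0171042 ] 1.8667
```

View pics/side1.png

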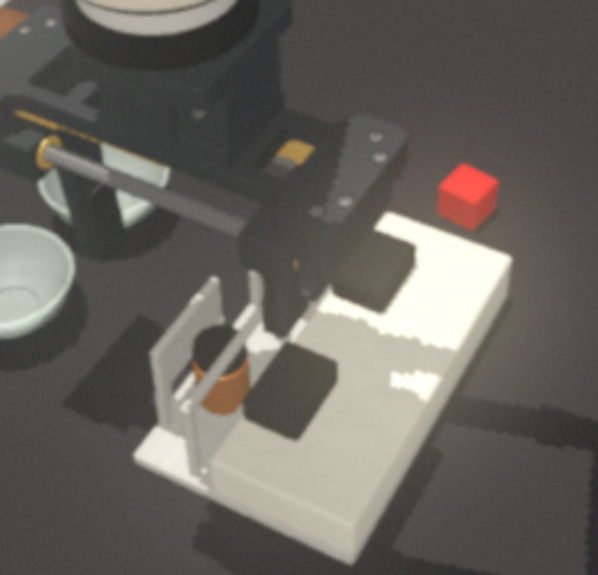

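The rear finger's tip is near crop (282,330), above key b, and the front finger is near (95,250), in front of the plate. A quick projection check before pressing.

```bash
python3 - <<'E'
from h import *
d=pickle.load(open("pics/side1.pkl","rb"))
for X in([.582,.2315,.090],[.564,.2315,.09],[.670,.2315,.09],[.575,.232,.048]):
    c=d["R"]@np.array(X)+d["t"];u=c[:2]/c[2]*d["fx"]+[d["cx"],d["cy"]];print(X,((u-[160,150])*2.3).round())
P=pts(d); m=(P[...,2]>.085)&(P[...,2]<.10)&(d["image"].max(2)<80)
for lo,hi in((.54,.61),(.64,.72)):
    q=P[m&(P[...,0]>lo)&(P[...,0]<hi)&(abs(P[...,1]-.23)<.03)];print(len(q),q.min(0).round(4),q.max(0).round(4))
E
```

```text
[0.582, 0.2315, 0.09] [276. 317.]
[0.564, 0.2315, 0.09] [310. 331.]
[0.67, 0.2315, 0.09] [118. 251.]
[0.575, 0.232, 0.048] [291. 381.]
6 [0.5779 0.2405 0.0948] [0.581  0.242  0.0995]
135 [0.6712 0.2228 0.0882] [0.6852 0.2432 0.0999]
```

```bash
python3 -m jog '[[0,0,0.1,0,0,0],[0,0,0.2,0,0,0],[0,0,0.3,0,0,0],[0,0,0.36,0,0,0],[0,0,0.36,0,0,0]]'
python3 -m jog '[[0,0,0.05,0,0,0],[0,0,0.1,0,0,0],[0,0,0.14,0,0,0],[0,0,0.15,0,0,0],[0,0,0.15,0,0,0]]'
```

```text
clock: 2.28
tool_pos: [0.6231, 0.2315, 0.05]
tool_rot: [-2.22, -2.22, 0.006]
force: [-1.2, -0.4, -0.6]
finger_gap: 0.0882
finger_force: 0.0
clock: 2.7
tool_pos: [0.625, 0.2321, 0.0378]
tool_rot: [-2.221, -2.221, 0.0]
force: [-1.8, -0.2, 4.2]
finger_gap: 0.0881
finger_force: 2.2
```

```bash
for i in 1 2 3 4 5 6; do python3 -m jog '[[0,0,0,0,0,0],[0,0,0,0,0,0],[0,0,0,0,0,0],[0,0,0,0,0,0],[0,0,0,0,0,0]]' | tr '\n' ' '; echo; done
python3 - <<'E'
from workcell import ctrl
import cv2,pickle
from h import *
d=ctrl.get_image("side")
cv2.imwrite("pics/side2.png",cv2.resize(d["image"][150:400,160:420],None,fx=2.3,fy=2.3))
for n in("side","scene"):
    d=ctrl.get_image(n) ;P=pts(d)
    for y in(.142,.232):
        m=(P[...,2]>.060)&(P[...,2]<.066)&(abs(P[...,1]-y)<.028)&(P[...,0]>.615)&(P[...,0]<.70)&(d["image"].min(2)>90)
        q=P[m];print(n,y,len(q),q.mean(0).round(4) if len(q) else "")
s=ctrl.observe();print(s["tool_pos"],s["force"],s["clock"])
E
```

```text
clock: 3.12 tool_pos: [0.625, 0.2321, 0.0379] tool_rot: [-2.221, -2.221, -0.0] force: [-2.9, -0.0, 3.1] finger_gap: 0.0881 finger_force: 2.2 
clock: 3.53 tool_pos: [0.625, 0.232, 0.0377] tool_rot: [-2.221, -2.221, -0.0] force: [-2.3, -0.2, 4.4] finger_gap: 0.0882 finger_force: 2.2 
clock: 3.95 tool_pos: [0.6251, 0.232, 0.0377] tool_rot: [2.221, 2.221, 0.0] force: [-1.4, 0.4, 4.0] finger_gap: 0.0882 finger_force: 3.3 
clock: 4.37 tool_pos: [0.6255, 0.232, 0.0377] tool_rot: [2.221, 2.221, 0.001] force: [1.0, 0.1, 1.1] finger_gap: 0.0881 finger_force: 3.9 
clock: 4.78 tool_pos: [0.6254, 0.232, 0.0379] tool_rot: [2.221, 2.221, 0.001] force: [2.0, 0.8, 1.4] finger_gap: 0.0883 finger_force: 3.9 
clock: 5.2 tool_pos: [0.6254, 0.232, 0.0379] tool_rot: [2.221, 2.221, 0.001] force: [2.7, -0.4, 2.1] finger_gap: 0.0882 finger_force: 3.9 
side 0.142 53 [0.6345 0.1242 0.0634]
side 0.232 191 [0.6686 0.2369 0.0634]
scene 0.142 145 [0.6336 0.1422 0.0627]
scene 0.232 4 [0.6678 0.2592 0.0619]
[0.62536731 0.23204281 0.03791847] [3.98885342 0.69708656 1.80660411] 5.35
```

View pics/side2.png

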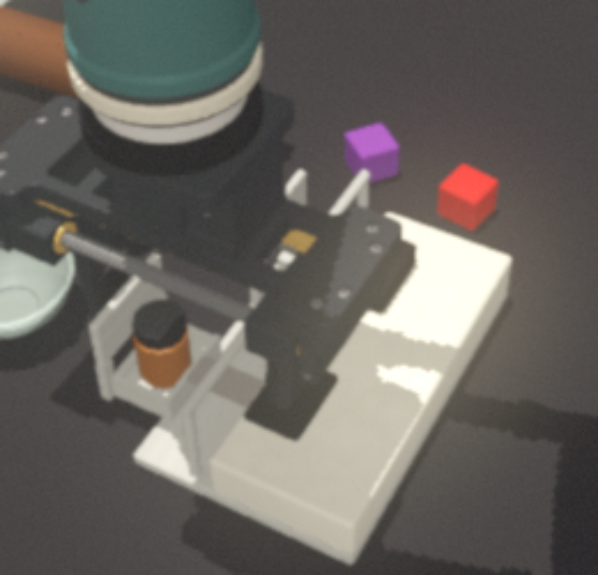

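Carriage b is stopped about 34 mm out, pushing on the front finger with roughly 4 N. The jar, at crop (162,345), is upright, and the other carriage is home.

```bash
python3 -c "
from workcell import ctrl
print(ctrl.job_done())"
```

```text
the job is handed in; nothing more can be done
None
```

I pressed key b, behind the round jar's carriage, and the front finger caught that carriage about 34 mm out and is still holding it there; the jar is upright, the other carriage is home, and the job is handed in (no verdict was returned).

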